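Sort the sauce bottles into the bottle rack by fit

TASK

Put the red squeeze bottles away in the black two-ring rack by fit: slide the slim one down through the narrow ring and the stout one down through the wide ring, until each stands upright on the rack's floor. Lower them in, do not drop or topple them, and leave the third, fattest red bottle, which fits neither ring, standing where it is.

Things in the scene. Friction and masses are not known exactly. Their poses are not given: they have to be found in the camera images.
- slim_mid (a point): Slim red squeeze bottle, 44 mm diameter, 106 mm tall, about 0.12 kg: straight round body up to 80 mm above its underside, then shoulder, cap and a stub nozzle. It would pass either ring but belongs in the narrow one. This point lies on its axis, 53 mm above its underside, z up along the bottle. It stands on the counter; best gripped from above, 10 to 15 mm higher than this point.
- stout_mid (a point): Stout red squeeze bottle, the same shape and height (106 mm, straight body to 80 mm) but 64 mm diameter, about 0.22 kg. It passes only the wide ring. This point lies on its axis, 53 mm above its underside, z up along the bottle. It stands on the counter; best gripped from above, 10 to 15 mm higher than this point.
- fat_mid (a point): Fattest red squeeze bottle, 92 mm diameter, 106 mm tall, about 0.42 kg; it passes neither ring and is not to be moved. This point lies on its axis, 53 mm above its underside.
- rack: Black rack fixed to the counter: plate 120 (x) by 240 mm (y), 8 thick, top 36 mm above the counter, on thin corner posts over a 5 mm floor tray of the same outline (bottles stand on it, 5 mm up). Two round rings through the plate: narrow, 60 mm diameter, centred at x 0, y +60 mm; wide, 80 mm, at x 0, y -60 mm; rims chamfered 3 mm. Origin on the counter under the plate's centre, z up.
Things that resemble listed ones, but are neither listed nor needed, are in the scene too. What is shaped like the part that bears stout_mid but blue or turquoise is not meant.

How it is judged (in metres and radians):
At the end, for the whole second after the job is handed in: The slim bottle stands in the narrow ring and the stout bottle in the wide ring, each within 20 mm of the ring's centre along the rack's x and y, down on the rack's floor (within about 12 mm), upright within 10 degrees, released and at rest; the fattest bottle is within 30 mm of where it started (x of slim_mid in the frame of rack between -0.02 and 0.02 m and y of slim_mid in the frame of rack between 0.04 and 0.08 m and height (world z) of each of slim_mid, stout_mid below 0.07 m and angle between each of slim_mid, stout_mid's own z axis and vertical below 0.175 rad and x of stout_mid in the frame of rack between -0.02 and 0.02 m and y of stout_mid in the frame of rack between -0.08 and -0.04 m and linear speed of each of slim, stout below 0.03 m/s and distance of fat_mid from where it was at the start of the episode below 0.03 m); the robot touches nothing.
It fails at once if the fattest bottle is moved by more than 30 mm or toppled (distance of fat_mid from where it was at the start of the episode above 0.03 m or angle between fat_mid's own z axis and vertical above 0.35 rad).
It fails at once if the slim bottle is dropped (falls freely for more than about 18 mm) or toppled (angle between slim_mid's own z axis and vertical above 0.9 rad or (linear speed of slim above 0.6 m/s and contact force between slim and the fingers below 0.05 N)).
It fails at once if the stout bottle is dropped (falls freely for more than about 18 mm) or toppled (angle between stout_mid's own z axis and vertical above 0.9 rad or (linear speed of stout above 0.6 m/s and contact force between stout and the fingers below 0.05 N)).
It also fails if it takes over 61 s, if anything falls off the work surface, if the arm or the gripper's body presses on something with over 40 N, if the wrist force passes 120 N, or if a joint passes its speed limit or range.

ROBOT

A 6-joint arm with a two-finger parallel gripper is mounted at the origin on the work surface. World frame = base frame: x ahead of the robot, y to its left, z up, the work surface at z = 0. Lengths are in m, angles in degrees, forces in N, time in s.
With the tool pointing down it reaches from about 0.4 to 0.825 m from the base axis. Payload 7 kg.
Tool frame: the origin (TCP) lies between the finger pads; the fingertips stand 19 mm ahead of it and the grasp point (between the pads) is the TCP; z points along the fingers, y is the line along which they close (so a half turn about z gives the same grasp; the last joint's range is limited). The gripper opens to 88 mm and grips with 3 to 60 N. Pads are 19 mm wide; open, the fingers measure 130 mm over their backs; the gripper's body (78 mm by 193 mm) begins 47 mm behind the grasp point.
Start: joints at [-57.806, 20.546, 0.682, 0, -70.136, -16.507], TCP at [0.182, -0.65, 0.246] pointing down, gripper open.
Joint ranges: [-176.03, 176.03], [-82.01, 121.73], [-58.28, 71.71], [-173.87, 95.51], [-174.79, -0.11], [-173.66, 173.66]. Speed limits (degrees/s): [136.94, 136.94, 172.46, 180, 180, 180].

INTERFACE

Orientations are given as [roll, pitch, yaw] about the fixed x, y, z axes, in that order (R = Rz(yaw) Ry(pitch) Rx(roll)).
In Python, from plant import get_obs, snapshot, close_job, spot_in, spot_point gives the robot as it stands.
- The arm moves only by the tool play_rows, never from a script. Its argument "plan" is a list of rows, each a list of 6 numbers: the shift along the tool's x, y, z in cm, then the turn, a rotation vector about the tool's x, y, z in degrees. A call has 1 to 20 rows; each row shifts and turns the commanded pose from where the row before left it, along the tool's axes as they then stand; what a row does not reach is not made up. A row lasts 1/12 s, in which the tool goes at most 41.7 mm and 7.16 degrees, less where a joint would pass 70% of its speed; a pose out of reach is approached as far as the arm can. A call is refused whole if a number of a shift passes 4.17 or a number of a turn 7.16, either way. A call with a gripper value outside its range is refused whole. "grip" is the finger opening in cm, from 0 to 8.76, set as the call begins (left out, the last holds). The fingers move at their own pace and stop on an object; the grip force is fixed at half the most. Time passes only in rows, so rows that do not move let the fingers close. It gives the time, the measured TCP pose, the force, the opening and the grip force at its end, in the units of the state.
- get_obs(): the state, without advancing time (a new reading comes with each control period).
- snapshot(name): name is "scene" or "top"; returns a dict with "frame" (384x512x3 uint8, red, green, blue), "fx", "fy", "cx", "cy" (pixels), "position" and "attitude" of the camera in the world. Camera axes: x right, y down, z forward; pixel columns grow to the right and rows downward; lengths in m; the calibration is good to about 2 mm. A picture is of the moment at which its call begins. There is no depth.
- close_job(): hands the job in; it is judged then, once.
Trained networks look in the newest picture that a camera, given by its name, has taken for a name from the list of things; names that differ only in an ending like _2 or _b are one class to them, and where a whole thing is asked for, a point or a joint stands for the part that bears it (a point fixed in the world has none). Each returns a list of dicts, best first, with "score" (0 to 1); they miss things now and then, are a little off and sometimes report something else, mostly with a low value. They report only what shows in the picture. A call takes as long as a camera call. They do not tell look-alikes from the thing itself.
- spot_in(camera, thing): "position" ([x, y, z] in m, in world coordinates, good to about 4 mm: the middle of the surface that is visible of it).
- spot_point(camera, thing): "position" ([x, y, z] in m, in world coordinates, good to about 4 mm: a listed point, or the origin of a listed thing).
The state is a dict: "clock": time; "joint_pos": joint angles; "qvel": joint speeds; "tau": joint torques, N m; "tool_pos": TCP position; "orientation": TCP orientation; "force": force on the tool from outside, world axes, zero at the start; "moment": the same for the moment, N m; "opening": finger opening in m; "gripper_force": force on a finger pad.
Only numpy, scipy, OpenCV 4.12 (cv2) and the standard library are available. Lean on these libraries where they do the work, as an engineer would, in place of code of your own. Each camera call takes 0.05 s, during which the arm holds its last target. There are 200 camera calls.

## Working session

There is one attempt and no reset: what is moved stays moved. The work goes in short steps, Python scripts to look and compute and a tool call to move; the robot and the scene stay as the last step left them, time stands still between calls to the robot, and variables do not carry over. Pictures are saved under pics/ and viewed, at most 10 in all, crops included, and the job is handed in when it is done.

Besides the shell and the picture viewer there is one more tool, called after "Emit:" as name([rows], argument=value, ...), one row to a line, values as JSON. play_rows: Moves the arm, as the interface text tells. Its arguments: {"type":"object","properties":{"plan":{"type":"array","items":{"type":"array","items":{"type":"number"}}},"grip":{"type":"number"}},"required":["plan"]}

```bash
mkdir -p pics; python3 - <<'E'
from plant import *
import cv2,numpy as np
s=get_obs();print(s['clock'],s['tool_pos'],s['orientation'],s['opening'])
ims=[]
for c in("scene","top"):
    d=snapshot(c);cv2.imwrite(f"pics/{c}0.png",d['frame'][:,:,::-1])
    print(c,d['fx'],d['cx'],d['cy'],d['position'],d['attitude'])
    for t in("slim_mid","stout_mid","fat_mid","rack"):
        for f in(spot_point,spot_in):
            print(t,f.__name__,[(np.round(r['position'],3).tolist(),round(r['score'],2)) for r in f(c,t)])
E
```

```text
0.0 [ 0.18238927 -0.64942624  0.24461016] [ 1.79906509e+02 -7.26767983e-03 -1.64319405e+02] 0.08761331111472971
scene 433.6686473857969 253.18994257908213 190.63838805868042 [1.33510002 0.16545291 0.66839933] [-129.30653106    0.14232107  105.58539187]
slim_mid call [([0.457, -0.317, 0.059], 0.78)]
slim_mid call [([0.472, -0.306, 0.062], 0.97)]
stout_mid call [([0.684, -0.276, 0.058], 0.95), ([0.664, -0.03, 0.051], 0.95), ([0.513, -0.208, 0.053], 0.93), ([0.65, -0.166, 0.051], 0.61), ([0.771, -0.316, 0.053], 0.56)]
stout_mid call [([0.529, -0.196, 0.067], 0.91), ([0.67, -0.157, 0.066], 0.9), ([0.789, -0.3, 0.066], 0.86), ([0.686, -0.022, 0.074], 0.67), ([0.701, -0.26, 0.07], 0.65)]
fat_mid call [([0.445, -0.082, 0.051], 0.73)]
fat_mid call [([0.474, -0.075, 0.068], 0.65)]
rack call [([0.539, 0.205, -0.002], 0.77), ([0.648, -0.166, 0.053], 0.37)]
rack call [([0.551, 0.212, 0.032], 0.56)]
top 467.0040003938593 256.99459584010816 191.39823845473796 [ 0.52538942 -0.05414652  1.104163  ] [-175.20123664    0.62548425  -89.88784705]
slim_mid call [([0.462, -0.319, 0.057], 0.8)]
slim_mid call [([0.463, -0.305, 0.086], 0.61)]
stout_mid call [([0.512, -0.21, 0.051], 0.91), ([0.665, -0.036, 0.047], 0.8), ([0.768, -0.318, 0.055], 0.73), ([0.645, -0.168, 0.055], 0.58), ([0.682, -0.276, 0.052], 0.58)]
stout_mid call [([0.762, -0.306, 0.082], 0.89), ([0.643, -0.166, 0.09], 0.76), ([0.512, -0.205, 0.087], 0.72), ([0.659, -0.036, 0.084], 0.63), ([0.678, -0.267, 0.084], 0.55)]
fat_mid call [([0.446, -0.085, 0.047], 0.89)]
fat_mid call [([0.448, -0.082, 0.09], 0.9)]
rack call [([0.546, 0.207, 0.001], 0.58)]
rack call [([0.545, 0.209, 0.037], 0.67)]
```

View pics/scene0.png

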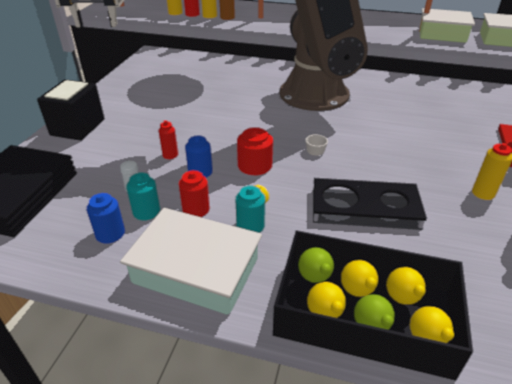

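View pics/top0.png

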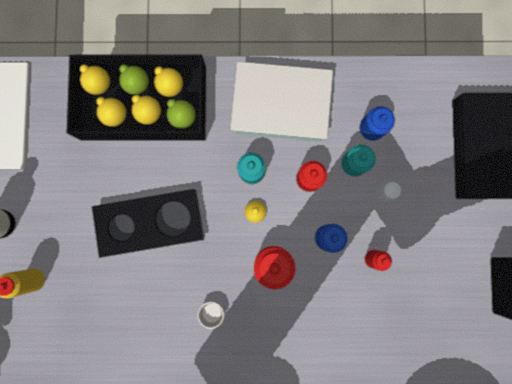

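The scene view shows the slim red bottle at (168,140), the stout red one at (194,193), the fat one at (255,150) and the rack at (367,203). In the top view they are at (378,260), (312,176), (274,268), and the rings at (122,227) for the narrow one and (173,217) for the wide one. Teal and blue bottles are decoys. Next I'll refine the ring and bottle positions from pixels.

```bash
cat >h.py <<'E'
from plant import *
import cv2,numpy as np
from scipy.spatial.transform import Rotation as R
def ray(d,u,v,z):
    r=R.from_euler('xyz',d['attitude'],degrees=True).apply([(u-d['cx'])/d['fx'],(v-d['cy'])/d['fy'],1]);p=np.array(d['position'])
    return p+r*(z-p[2])/r[2]
def proj(d,P):
    q=R.from_euler('xyz',d['attitude'],degrees=True).inv().apply(np.array(P)-d['position'])
    return q[:,:2]/q[:,2:]*[d['fx'],d['fy']]+[d['cx'],d['cy']]
E
python3 - <<'E'
from h import *
d=snapshot("top");g=d['frame'].astype(int);m=g.max(2)
k=((m<48)).astype(np.uint8)*255; k[:, :85]=0;k[:,215:]=0;k[:185]=0;k[265:]=0
c=max(cv2.findContours(k,cv2.RETR_EXTERNAL,2)[0],key=cv2.contourArea)
(b)=cv2.boxPoints(cv2.minAreaRect(c));W=np.array([ray(d,*p,.036) for p in b]);print(W.round(3),W.mean(0).round(4))
v=cv2.cvtColor(d['frame'],cv2.COLOR_RGB2GRAY)
print(v[227,95:200:3],v[217,95:210:3])
# red blobs: circle hypothesis overlay
o=cv2.resize(d['frame'][:,:,::-1].copy()[140:300,90:410],None,fx=2.5,fy=2.5)
t=np.linspace(0,2*np.pi,90)
def circ(x,y,z,r,col):
    q=(proj(d,np.c_[x+r*np.cos(t),y+r*np.sin(t),0*t+z])-[90,140]+.5)*2.5
    cv2.polylines(o,[q.round().astype(int)],True,col,1)
for x,y,r in((.46,-.318,.022),(.646,-.167,.032),(.446,-.084,.046)):
    circ(x,y,.08,r,(0,255,0));circ(x,y,0,r,(255,255,0))
e=W-W.mean(0);L=[(W[i]-W[(i+1)%4]) for i in range(4)];l=max(L,key=np.linalg.norm);print([round(np.linalg.norm(a),3) for a in L])
yh=l/np.linalg.norm(l);yh*=np.sign(yh[1]);print('yaw',np.degrees(np.arctan2(-yh[0],yh[1])))
for s,r in((.06,.03),(-.06,.04)):
    p=W.mean(0)+s*yh;print(s,p.round(4));circ(p[0],p[1],.036,r,(0,255,0))
cv2.imwrite("pics/o1.png",o)
E
```

```text
[[0.58  0.339 0.036]
 [0.621 0.101 0.036]
 [0.507 0.08  0.036]
 [0.467 0.316 0.036]] [0.5439 0.2091 0.036 ]
[64 27 41 30 25 53 47 48 79 75 74 74 71 50 33 43 38 29 27 30 37 42 49 46
 44 49 69 76 75 72 65 26 33 36 35] [ 23  33  29  32  33  22  34  74  75  78  75  74  30  33  25  33  33  36
  27  36  29  44  37  79  77  72  80  73  77  78  80  77  24  36  32  63
  94 130 161]
[np.float64(0.242), np.float64(0.116), np.float64(0.239), np.float64(0.116)]
yaw 9.827279073467558
0.06 [0.5337 0.2682 0.036 ]
-0.06 [0.5541 0.1499 0.036 ]
```

View pics/o1.png

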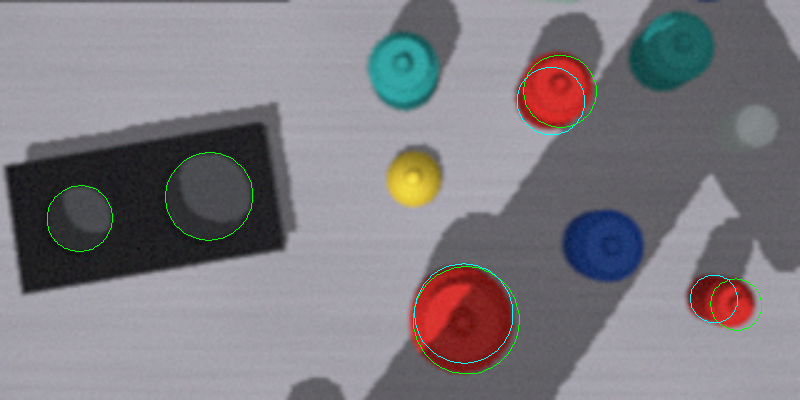

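The circles projected at the ring centres lie on the rings. The slim bottle is about 4 mm closer in y than its circle, so I use (0.461, -0.3155). The stout one is at (0.647, -0.1665).

Emit:
play_rows([
  [-2.24, 1.54, 0, 0, 0, 0],
  [-2.24, 1.54, 0, 0, 0, 0],
  [-2.24, 1.54, 0, 0, 0, 0],
  [-2.24, 1.54, 0, 0, 0, 0],
  [-2.24, 1.54, 0, 0, 0, 0],
  [-2.24, 1.54, 0, 0, 0, 0],
  [-2.24, 1.54, 0, 0, 0, 0],
  [-2.24, 1.54, 0, 0, 0, 0],
  [-2.24, 1.54, 0, 0, 0, 0],
  [-2.24, 1.54, 0, 0, 0, 0],
  [-2.24, 1.54, 0, 0, 0, 0],
  [-2.24, 1.54, 0, 0, 0, 0],
  [-2.24, 1.54, 0, 0, 0, 0],
  [-2.24, 1.54, 0, 0, 0, 0],
  [-2.24, 1.54, 0, 0, 0, 0],
  [-2.24, 1.54, 0, 0, 0, 0],
  [0, 0, 0, 0, 0, 0],
  [0, 0, 0, 0, 0, 0],
  [0, 0, 0, 0, 0, 0],
], grip=8.76)

```text
clock: 2.53
tool_pos: [0.4609, -0.3156, 0.2456]
orientation: [180.0, -0.0, -164.3]
force: [-0.0, 0.5, 0.1]
opening: 0.0876
gripper_force: 0.0
```

```bash
python3 - <<'E'
from h import *
s=get_obs();print(s['clock'],s['tool_pos'],s['orientation'],s['joint_pos'])
d=snapshot("scene");o=d['frame'][:,:,::-1].copy()[60:260,60:320];o=cv2.resize(o,None,fx=3,fy=3)
t=np.linspace(0,2*np.pi,90)
for x,y,r in((.461,-.3155,.022),(.647,-.1665,.032)):
  for z in(0,.08):
    q=(proj(d,np.c_[x+r*np.cos(t),y+r*np.sin(t),0*t+z])-[60,60]+.5)*3
    cv2.polylines(o,[q.round().astype(int)],True,(0,255,0),1)
cv2.imwrite("pics/o2.png",o)
E
```

```text
2.5333 [ 0.46087365 -0.31560684  0.24558531] [ 1.79999480e+02 -5.23778244e-03 -1.64272375e+02] [-1.43195555e+01  9.62315749e+00 -1.42081818e+01  2.37517891e-03
 -6.61734549e+01 -5.99537789e+01]
```

View pics/o2.png

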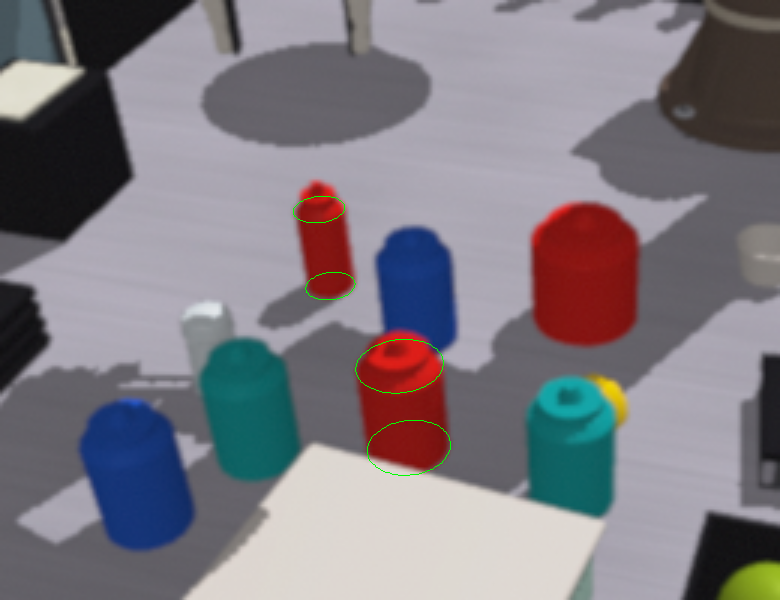

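The fingertips are above the slim bottle, around (220,40) and (355,40) in the crop. The circles match the slim bottle at (325,240) and the stout one at (405,405). Descending to grasp the slim one.

Emit:
play_rows([
  [0, 0, 1.78, 0, 0, 0],
  [0, 0, 1.78, 0, 0, 0],
  [0, 0, 1.78, 0, 0, 0],
  [0, 0, 1.78, 0, 0, 0],
  [0, 0, 1.78, 0, 0, 0],
  [0, 0, 1.78, 0, 0, 0],
  [0, 0, 1.78, 0, 0, 0],
  [0, 0, 1.78, 0, 0, 0],
  [0, 0, 1.78, 0, 0, 0],
  [0, 0, 1.78, 0, 0, 0],
  [0, 0, 0, 0, 0, 0],
  [0, 0, 0, 0, 0, 0],
  [0, 0, 0, 0, 0, 0],
])

```text
clock: 3.67
tool_pos: [0.4612, -0.3164, 0.0685]
orientation: [-180.0, 0.0, -164.3]
force: [-0.6, 0.4, 0.4]
opening: 0.0877
gripper_force: 0.0
```

Emit:
play_rows([
  [0, 0, 0, 0, 0, 0],
  [0, 0, 0, 0, 0, 0],
  [0, 0, 0, 0, 0, 0],
  [0, 0, 0, 0, 0, 0],
  [0, 0, 0, 0, 0, 0],
  [0, 0, 0, 0, 0, 0],
  [0, 0, 0, 0, 0, 0],
  [0, 0, 0, 0, 0, 0],
  [0, 0, 0, 0, 0, 0],
  [0, 0, 0, 0, 0, 0],
  [0, 0, 0, 0, 0, 0],
  [0, 0, 0, 0, 0, 0],
], grip=3)

```text
clock: 4.67
tool_pos: [0.461, -0.3157, 0.0676]
orientation: [-180.0, 0.0, -164.3]
force: [0.3, 0.0, 2.7]
opening: 0.0434
gripper_force: 30.0
```

Emit:
play_rows([
  [0, 0, -0.9, 0, 0, 0],
  [0, 0, -1.7, 0, 0, 0],
  [0, 0, -1.7, 0, 0, 0],
  [0, 0, -1.7, 0, 0, 0],
  [0, 0, -1.7, 0, 0, 0],
  [0, 0, -1.7, 0, 0, 0],
  [0, 0, -1.7, 0, 0, 0],
  [0, 0, -1.7, 0, 0, 0],
  [0, 0, -1.7, 0, 0, 0],
  [0, 0, -1.7, 0, 0, 0],
  [0, 0, -1, 0, 0, 0],
  [0, 0, 0, 0, 0, 0],
])

```text
clock: 5.67
tool_pos: [0.4618, -0.3161, 0.2422]
orientation: [-179.9, 0.2, -164.3]
force: [0.7, 0.6, -2.6]
opening: 0.0433
gripper_force: 30.0
```

Emit:
play_rows([
  [-0.6, 1.41, 0, 0, 0, 0],
  [-1.2, 2.86, 0, 0, 0, 0],
  [-1.2, 2.86, 0, 0, 0, 0],
  [-1.2, 2.86, 0, 0, 0, 0],
  [-1.2, 2.86, 0, 0, 0, 0],
  [-1.2, 2.86, 0, 0, 0, 0],
  [-1.2, 2.86, 0, 0, 0, 0],
  [-1.2, 2.86, 0, 0, 0, 0],
  [-1.2, 2.86, 0, 0, 0, 0],
  [-1.2, 2.86, 0, 0, 0, 0],
  [-1.2, 2.86, 0, 0, 0, 0],
  [-1.2, 2.86, 0, 0, 0, 0],
  [-1.2, 2.86, 0, 0, 0, 0],
  [-1.2, 2.86, 0, 0, 0, 0],
  [-1.2, 2.86, 0, 0, 0, 0],
  [-1.2, 2.86, 0, 0, 0, 0],
  [-1.2, 2.86, 0, 0, 0, 0],
  [-1.2, 2.86, 0, 0, 0, 0],
  [-1.2, 2.86, 0, 0, 0, 0],
  [-0.64, 1.34, 0, 0, 0, 0],
])

```text
clock: 7.33
tool_pos: [0.5339, 0.271, 0.238]
orientation: [-180.0, -0.1, -164.2]
force: [-0.5, -0.3, -2.1]
opening: 0.0431
gripper_force: 30.0
```

Emit:
play_rows([
  [0, 0, 0, 0, 0, 0],
  [0, 0, 0, 0, 0, 0],
  [0, 0, 0, 0, 0, 0],
  [0, 0, 0, 0, 0, 0],
])

```text
clock: 7.67
tool_pos: [0.5339, 0.2671, 0.2393]
orientation: [-180.0, -0.0, -164.4]
force: [-0.4, 0.4, -0.7]
opening: 0.0432
gripper_force: 30.0
```

```bash
python3 - <<'E'
from h import *
s=get_obs();p=s['tool_pos'];print(s['clock'],p,s['orientation'],s['opening'])
o2=[]
for c in("top","scene"):
    d=snapshot(c);q0=proj(d,[p])[0]
    for t in("slim_mid",):print(c,[(np.round(r['position'],4).tolist(),round(r['score'],2)) for r in spot_point(c,t)])
    o=d['frame'][:,:,::-1].copy();t=np.linspace(0,2*np.pi,90)
    for z in(p[2]-.067,p[2]-.067+.08):
      q=proj(d,np.c_[p[0]+.022*np.cos(t),p[1]+.022*np.sin(t),0*t+z])
      cv2.polylines(o,[(q*8).round().astype(int)],True,(0,255,0),1,shift=3)
    a=np.clip(q0.astype(int)-[65,75],0,[380,230]);o2.append(cv2.resize(o[a[1]:a[1]+150,a[0]:a[0]+130],None,fx=3,fy=3,interpolation=cv2.INTER_CUBIC))
cv2.imwrite("pics/o3.png",np.hstack(o2))
E
```

```text
7.6667 [0.53389546 0.2670727  0.23926028] [-1.79984155e+02 -4.21730816e-02 -1.64355980e+02] 0.043178724118101613
top []
scene [([0.5319, 0.2669, 0.2306], 0.65), ([0.4435, -0.0805, 0.0508], 0.17)]
```

View pics/o3.png

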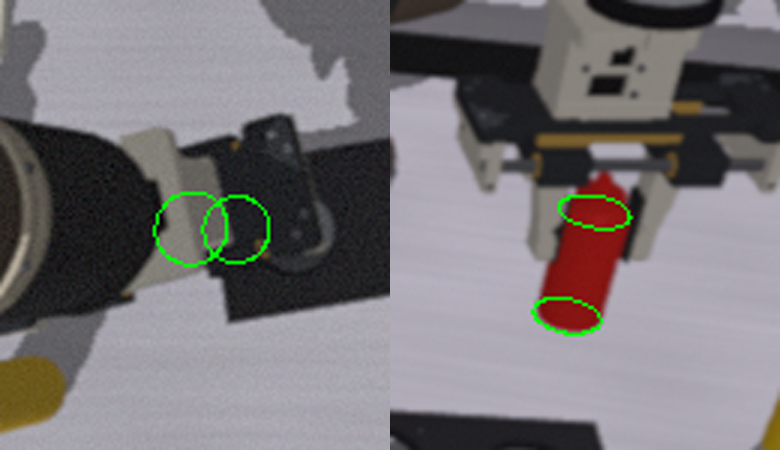

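Left half (top view): the arm hides the bottle. Right half (scene view): the slim bottle hangs upright at (582,260) in the crop, on its projected axis. Lowering it.

Emit:
play_rows([
  [0, 0.1, 1.2, 0, 0, 0],
  [0, 0, 1.5, 0, 0, 0],
  [0, 0, 1.5, 0, 0, 0],
  [0, 0, 1.5, 0, 0, 0],
  [0, 0, 1.5, 0, 0, 0],
  [0, 0, 1.5, 0, 0, 0],
  [0, 0, 1.5, 0, 0, 0],
  [0, 0, 1.0, 0, 0, 0],
  [0, 0, 0.8, 0, 0, 0],
  [0, 0, 0.8, 0, 0, 0],
  [0, 0, 0.8, 0, 0, 0],
  [0, 0, 0, 0, 0, 0],
  [0, 0, 0, 0, 0, 0],
])

```text
clock: 8.95
tool_pos: [0.5339, 0.269, 0.1034]
orientation: [-180.0, -0.0, -164.3]
force: [0.3, -0.7, -1.4]
opening: 0.0428
gripper_force: 30.0
```

Emit:
play_rows([
  [0, 0, 0.4, 0, 0, 0],
  [0, 0, 0.4, 0, 0, 0],
  [0, 0, 0.4, 0, 0, 0],
  [0, 0, 0.4, 0, 0, 0],
  [0, 0, 0.4, 0, 0, 0],
  [0, 0, 0.4, 0, 0, 0],
  [0, 0, 0, 0, 0, 0],
  [0, 0, 0, 0, 0, 0],
  [0, 0, 0, 0, 0, 0],
])

```text
clock: 9.7
tool_pos: [0.534, 0.2692, 0.0796]
orientation: [-180.0, 0.0, -164.3]
force: [1.4, 0.3, -1.9]
opening: 0.0433
gripper_force: 30.0
```

Emit:
play_rows([
  [0, 0, 0.2, 0, 0, 0],
  [0, 0, 0.2, 0, 0, 0],
  [0, 0, 0.2, 0, 0, 0],
  [0, 0, 0.1, 0, 0, 0],
  [0, 0, 0, 0, 0, 0],
  [0, 0, 0, 0, 0, 0],
])

```text
clock: 10.2
tool_pos: [0.534, 0.2691, 0.0726]
orientation: [180.0, 0.0, -164.3]
force: [0.2, 0.1, -0.1]
opening: 0.0431
gripper_force: 30.0
```

Emit:
play_rows([
  [0, 0, 0.1, 0, 0, 0],
  [0, 0, 0, 0, 0, 0],
  [0, 0, 0, 0, 0, 0],
])

```text
clock: 10.45
tool_pos: [0.5342, 0.2691, 0.0726]
orientation: [180.0, 0.0, -164.3]
force: [-2.6, -0.8, 7.9]
opening: 0.0434
gripper_force: 30.0
```

Emit:
play_rows([
  [0, 0, 0, 0, 0, 0],
  [0, 0, 0, 0, 0, 0],
  [0, 0, 0, 0, 0, 0],
  [0, 0, 0, 0, 0, 0],
  [0, 0, 0, 0, 0, 0],
  [0, 0, 0, 0, 0, 0],
  [0, 0, 0, 0, 0, 0],
  [0, 0, 0, 0, 0, 0],
], grip=8.76)

```text
clock: 11.12
tool_pos: [0.5339, 0.2691, 0.0715]
orientation: [-180.0, -0.0, -164.3]
force: [0.6, 0.6, -0.6]
opening: 0.0865
gripper_force: 0.0
```

Emit:
play_rows([
  [0, 0, -0.8, 0, 0, 0],
  [0, 0, -1, 0, 0, 0],
  [0, 0, -1.8, 0, 0, 0],
  [0, 0, -1.8, 0, 0, 0],
  [0, 0, -1.8, 0, 0, 0],
  [0, 0, -1.8, 0, 0, 0],
  [0, 0, -1.8, 0, 0, 0],
  [0, 0, -1.8, 0, 0, 0],
  [0, 0, -1.8, 0, 0, 0],
  [0, 0, -1.8, 0, 0, 0],
  [0, 0, -1.0, 0, 0, 0],
  [0, 0, 0, 0, 0, 0],
])

```text
clock: 12.12
tool_pos: [0.5349, 0.2698, 0.2471]
orientation: [179.9, 0.3, -164.3]
force: [0.7, -1.1, 0.4]
opening: 0.0875
gripper_force: 0.0
```

Emit:
play_rows([
  [0.05, -1.5, 0, 0, 0, 0],
  [0.05, -2.5, 0, 0, 0, 0],
  [0.05, -2.5, 0, 0, 0, 0],
  [0.05, -2.5, 0, 0, 0, 0],
  [0.05, -2.5, 0, 0, 0, 0],
  [0.05, -2.5, 0, 0, 0, 0],
  [0.05, -2.5, 0, 0, 0, 0],
  [0.05, -2.5, 0, 0, 0, 0],
  [0.05, -2.5, 0, 0, 0, 0],
  [0.05, -2.5, 0, 0, 0, 0],
  [0.05, -2.5, 0, 0, 0, 0],
  [0.05, -2.5, 0, 0, 0, 0],
  [0.05, -2.5, 0, 0, 0, 0],
  [0.05, -2.5, 0, 0, 0, 0],
  [0.05, -2.5, 0, 0, 0, 0],
  [0.05, -2.5, 0, 0, 0, 0],
  [0.05, -2.5, 0, 0, 0, 0],
  [0.05, -2.5, 0, 0, 0, 0],
  [0.03, -1.0, 0, 0, 0, 0],
])

```text
clock: 13.7
tool_pos: [0.6461, -0.1697, 0.2419]
orientation: [180.0, -0.1, -164.4]
force: [0.1, 0.8, 0.1]
opening: 0.0874
gripper_force: 0.0
```

Emit:
play_rows([
  [0, 0, 0, 0, 0, 0],
  [0, 0, 0, 0, 0, 0],
  [0, 0, 0, 0, 0, 0],
  [0, 0, 0, 0, 0, 0],
])

```text
clock: 14.03
tool_pos: [0.6464, -0.1658, 0.2434]
orientation: [180.0, -0.0, -164.3]
force: [-0.7, -0.1, 0.1]
opening: 0.0876
gripper_force: 0.0
```

```bash
python3 - <<'E'
from h import *
s=get_obs();p=s['tool_pos'];print(s['clock'],p,s['orientation'])
d=snapshot("scene");o=d['frame'][:,:,::-1].copy()
for t in("slim_mid","stout_mid"):
  for c in("scene","top"):
    if t=="slim_mid":snapshot(c)
    print(c,t,[(np.round(r['position'],4).tolist(),round(r['score'],2)) for r in spot_point(c,t)])
t=np.linspace(0,2*np.pi,90)
for x,y,r,z in((.534,.269,.022,.005),(.534,.269,.022,.085),(.647,-.1665,.032,0),(.647,-.1665,.032,.08)):
  q=proj(d,np.c_[x+r*np.cos(t),y+r*np.sin(t),0*t+z]);cv2.polylines(o,[(q*8).round().astype(int)],True,(0,255,0),1,shift=3)
cv2.imwrite("pics/o4.png",cv2.resize(o[80:260,160:440],None,fx=2.8,fy=2.8,interpolation=cv2.INTER_CUBIC))
E
```

```text
14.0333 [ 0.64638781 -0.16578985  0.24342329] [ 1.79984069e+02 -1.02636846e-02 -1.64262758e+02]
scene slim_mid [([0.5316, 0.2684, 0.0611], 0.73)]
top slim_mid [([0.5334, 0.2693, 0.0608], 0.9)]
scene stout_mid [([0.6652, -0.0326, 0.0521], 0.91), ([0.7696, -0.3149, 0.0506], 0.91), ([0.65, -0.1643, 0.051], 0.84), ([0.6844, -0.2769, 0.0555], 0.82), ([0.5105, -0.2083, 0.0524], 0.75)]
top stout_mid [([0.5087, -0.2134, 0.0531], 0.98), ([0.6648, -0.0344, 0.0503], 0.82), ([0.6465, -0.168, 0.0545], 0.58)]
```

View pics/o4.png

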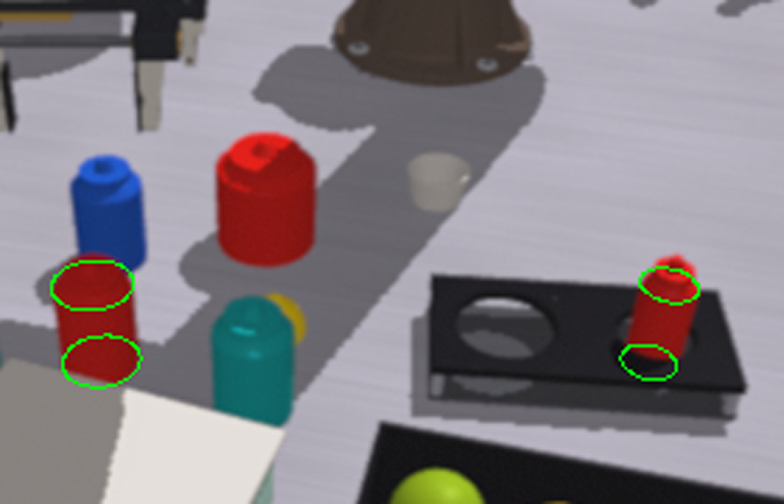

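The slim bottle stands in the narrow ring at (660,315) in the crop. The gripper is above the stout bottle at (97,320). Descending.

Emit:
play_rows([
  [0, 0, 1.75, 0, 0, 0],
  [0, 0, 1.75, 0, 0, 0],
  [0, 0, 1.75, 0, 0, 0],
  [0, 0, 1.75, 0, 0, 0],
  [0, 0, 1.75, 0, 0, 0],
  [0, 0, 1.75, 0, 0, 0],
  [0, 0, 1.75, 0, 0, 0],
  [0, 0, 1.75, 0, 0, 0],
  [0, 0, 1.75, 0, 0, 0],
  [0, 0, 1.75, 0, 0, 0],
  [0, 0, 0, 0, 0, 0],
  [0, 0, 0, 0, 0, 0],
  [0, 0, 0, 0, 0, 0],
])

```text
clock: 15.47
tool_pos: [0.6473, -0.1667, 0.0696]
orientation: [-180.0, 0.1, -164.3]
force: [-0.1, -1.0, -0.3]
opening: 0.0874
gripper_force: 0.0
```

Emit:
play_rows([
  [0, 0, 0, 0, 0, 0],
  [0, 0, 0, 0, 0, 0],
  [0, 0, 0, 0, 0, 0],
  [0, 0, 0, 0, 0, 0],
  [0, 0, 0, 0, 0, 0],
  [0, 0, 0, 0, 0, 0],
  [0, 0, 0, 0, 0, 0],
  [0, 0, 0, 0, 0, 0],
  [0, 0, 0, 0, 0, 0],
  [0, 0, 0, 0, 0, 0],
], grip=5)

```text
clock: 16.3
tool_pos: [0.6471, -0.1668, 0.0693]
orientation: [-180.0, 0.1, -164.3]
force: [-1.1, -0.1, 6.5]
opening: 0.063
gripper_force: 30.0
```

Emit:
play_rows([
  [0, 0, -0.9, 0, 0, 0],
  [0, 0, -1.7, 0, 0, 0],
  [0, 0, -1.7, 0, 0, 0],
  [0, 0, -1.7, 0, 0, 0],
  [0, 0, -1.7, 0, 0, 0],
  [0, 0, -1.7, 0, 0, 0],
  [0, 0, -1.7, 0, 0, 0],
  [0, 0, -1.7, 0, 0, 0],
  [0, 0, -1.7, 0, 0, 0],
  [0, 0, -1.7, 0, 0, 0],
  [0, 0, -1, 0, 0, 0],
  [0, 0, 0, 0, 0, 0],
])

```text
clock: 17.3
tool_pos: [0.6474, -0.1667, 0.2431]
orientation: [-179.9, 0.2, -164.3]
force: [1.0, -0.1, -1.9]
opening: 0.0631
gripper_force: 30.0
```

Emit:
play_rows([
  [0.02, 1.2, 0, 0, 0, 0],
  [0.02, 2, 0, 0, 0, 0],
  [0.02, 2, 0, 0, 0, 0],
  [0.02, 2, 0, 0, 0, 0],
  [0.02, 2, 0, 0, 0, 0],
  [0.02, 2, 0, 0, 0, 0],
  [0.02, 2, 0, 0, 0, 0],
  [0.02, 2, 0, 0, 0, 0],
  [0.02, 2, 0, 0, 0, 0],
  [0.02, 2, 0, 0, 0, 0],
  [0.02, 2, 0, 0, 0, 0],
  [0.02, 2, 0, 0, 0, 0],
  [0.02, 2, 0, 0, 0, 0],
  [0.02, 2, 0, 0, 0, 0],
  [0.02, 2, 0, 0, 0, 0],
  [0.02, 2, 0, 0, 0, 0],
  [0.02, 1.2, 0, 0, 0, 0],
  [0.02, 0.6, 0, 0, 0, 0],
])

```text
clock: 18.8
tool_pos: [0.5527, 0.1515, 0.2394]
orientation: [-180.0, -0.1, -164.2]
force: [-0.1, 0.2, -3.0]
opening: 0.0634
gripper_force: 30.0
```

Emit:
play_rows([
  [0, 0, 0, 0, 0, 0],
  [0, 0, 0, 0, 0, 0],
  [0, 0, 0, 0, 0, 0],
  [0, 0, 0, 0, 0, 0],
])

```text
clock: 19.13
tool_pos: [0.554, 0.1493, 0.2404]
orientation: [-180.0, -0.0, -164.4]
force: [-0.8, -0.4, -1.4]
opening: 0.063
gripper_force: 30.0
```

```bash
python3 - <<'E'
from h import *
s=get_obs();p=s['tool_pos'];print(s['clock'],p,s['orientation'],s['opening'])
d=snapshot("scene");o=d['frame'][:,:,::-1].copy()
print([(np.round(r['position'],4).tolist(),round(r['score'],2)) for r in spot_point("scene","stout_mid")])
t=np.linspace(0,2*np.pi,90)
for z in(p[2]-.069,p[2]+.011):
  q=proj(d,np.c_[p[0]+.032*np.cos(t),p[1]+.032*np.sin(t),0*t+z]);cv2.polylines(o,[(q*8).round().astype(int)],True,(0,255,0),1,shift=3)
cv2.imwrite("pics/o5.png",cv2.resize(o[40:240,250:450],None,fx=3,fy=3,interpolation=cv2.INTER_CUBIC))
E
```

```text
19.1333 [0.55404712 0.14930825 0.24040003] [-1.79993753e+02 -1.75196905e-02 -1.64366838e+02] 0.06303188131705274
[([0.6834, -0.2752, 0.0575], 0.92), ([0.5102, -0.21, 0.0513], 0.82), ([0.7709, -0.3141, 0.0513], 0.81), ([0.6628, -0.0307, 0.0525], 0.79), ([0.5565, 0.1525, 0.2236], 0.61)]
```

View pics/o5.png

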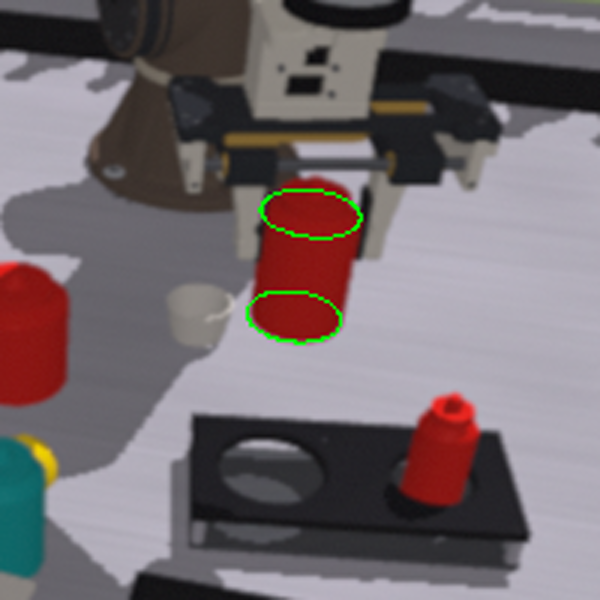

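The stout bottle hangs upright at (303,260) in the crop, above the wide ring at (272,470). It is 1–3 mm off the projected axis, which is within the 8 mm clearance. Lowering it with a small correction.

Emit:
play_rows([
  [0.1, -0.05, 1.2, 0, 0, 0],
  [0, 0, 1.5, 0, 0, 0],
  [0, 0, 1.5, 0, 0, 0],
  [0, 0, 1.5, 0, 0, 0],
  [0, 0, 1.5, 0, 0, 0],
  [0, 0, 1.5, 0, 0, 0],
  [0, 0, 1.5, 0, 0, 0],
  [0, 0, 1.0, 0, 0, 0],
  [0, 0, 0.8, 0, 0, 0],
  [0, 0, 0.8, 0, 0, 0],
  [0, 0, 0.8, 0, 0, 0],
  [0, 0, 0, 0, 0, 0],
  [0, 0, 0, 0, 0, 0],
])

```text
clock: 20.32
tool_pos: [0.5531, 0.1493, 0.1044]
orientation: [-180.0, -0.0, -164.3]
force: [0.8, 0.1, -2.2]
opening: 0.0632
gripper_force: 30.0
```

Emit:
play_rows([
  [0, 0, 0.4, 0, 0, 0],
  [0, 0, 0.4, 0, 0, 0],
  [0, 0, 0.4, 0, 0, 0],
  [0, 0, 0.4, 0, 0, 0],
  [0, 0, 0.4, 0, 0, 0],
  [0, 0, 0.4, 0, 0, 0],
  [0, 0, 0, 0, 0, 0],
  [0, 0, 0, 0, 0, 0],
  [0, 0, 0, 0, 0, 0],
])

```text
clock: 21.07
tool_pos: [0.5532, 0.1494, 0.0806]
orientation: [-180.0, 0.0, -164.3]
force: [0.7, 0.2, -2.7]
opening: 0.063
gripper_force: 30.0
```

Bottom is about 12 mm up; about 6–7 mm left.

Emit:
play_rows([
  [0, 0, 0.2, 0, 0, 0],
  [0, 0, 0.2, 0, 0, 0],
  [0, 0, 0.15, 0, 0, 0],
  [0, 0, 0.1, 0, 0, 0],
  [0, 0, 0, 0, 0, 0],
  [0, 0, 0, 0, 0, 0],
])

```text
clock: 21.57
tool_pos: [0.5531, 0.1493, 0.0744]
orientation: [-180.0, 0.0, -164.3]
force: [-1.5, -0.0, 1.7]
opening: 0.0632
gripper_force: 30.0
```

Emit:
play_rows([
  [0, 0, 0, 0, 0, 0],
  [0, 0, 0, 0, 0, 0],
  [0, 0, 0, 0, 0, 0],
  [0, 0, 0, 0, 0, 0],
  [0, 0, 0, 0, 0, 0],
  [0, 0, 0, 0, 0, 0],
  [0, 0, 0, 0, 0, 0],
  [0, 0, 0, 0, 0, 0],
], grip=8.76)

```text
clock: 22.23
tool_pos: [0.5531, 0.1493, 0.074]
orientation: [180.0, -0.0, -164.3]
force: [-0.3, 0.3, -0.2]
opening: 0.0874
gripper_force: 0.0
```

Emit:
play_rows([
  [0, 0, -0.8, 0, 0, 0],
  [0, 0, -1, 0, 0, 0],
  [0, 0, -1.8, 0, 0, 0],
  [0, 0, -1.8, 0, 0, 0],
  [0, 0, -1.8, 0, 0, 0],
  [0, 0, -1.8, 0, 0, 0],
  [0, 0, -1.8, 0, 0, 0],
  [0, 0, -1.8, 0, 0, 0],
  [0, 0, -1.8, 0, 0, 0],
  [0, 0, -1.8, 0, 0, 0],
  [0, 0, -1.0, 0, 0, 0],
  [0, 0, 0, 0, 0, 0],
  [0, 0, 0, 0, 0, 0],
  [0, 0, 0, 0, 0, 0],
])

```text
clock: 23.4
tool_pos: [0.5525, 0.1492, 0.2453]
orientation: [180.0, -0.1, -164.3]
force: [-0.6, 0.1, 0.0]
opening: 0.0878
gripper_force: 0.0
```

```bash
python3 - <<'E'
from h import *
s=get_obs();print(s['clock'],s['tool_pos'],s['opening'])
d=snapshot("scene");o=d['frame'][:,:,::-1]
for t in("slim_mid","stout_mid","fat_mid"):print(t,[(np.round(r['position'],4).tolist(),round(r['score'],2)) for r in spot_point("scene",t)])
cv2.imwrite("pics/o6.png",cv2.resize(o[40:240,220:450],None,fx=3,fy=3,interpolation=cv2.INTER_CUBIC))
E
```

```text
23.4 [0.55254112 0.14915652 0.2452712 ] 0.08783027227387168
slim_mid [([0.5342, 0.2666, 0.0632], 0.68)]
stout_mid [([0.7695, -0.3167, 0.0511], 0.85), ([0.51, -0.2063, 0.0527], 0.71), ([0.6845, -0.2741, 0.0542], 0.68), ([0.4456, -0.083, 0.0514], 0.6)]
fat_mid [([0.4412, -0.0836, 0.0506], 0.64)]
```

View pics/o6.png

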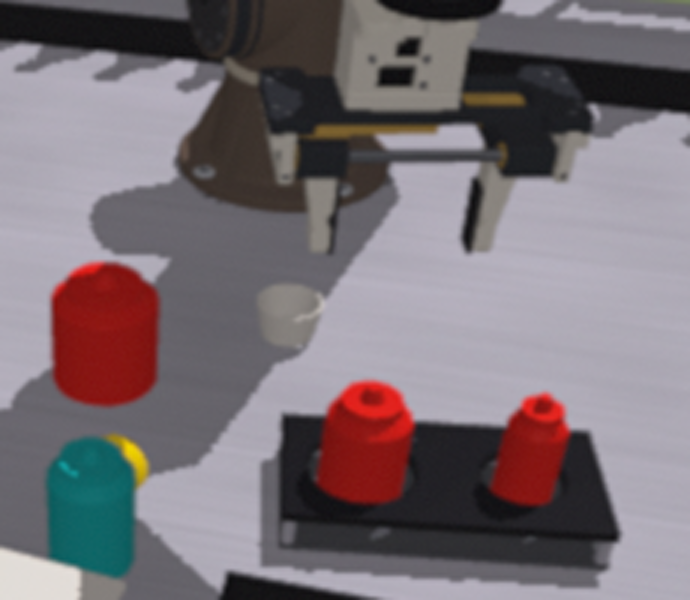

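Both bottles stand upright in their rings, the stout one at (365,450) and the slim one at (530,460). The gripper is clear and the fat bottle has not moved. Handing in.

```bash
python3 -c "
from plant import *
print(close_job())"
```

```text
the job is handed in; nothing more can be done
None
```

The job is handed in at about 23 s: the slim bottle stands in the narrow ring and the stout one in the wide ring, both upright and released, and the fat bottle was left in place (the hand-in returned no verdict).

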